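# Mark the covered dish and ring it ready

## Robot

A 6-joint arm with a two-finger parallel gripper is mounted at the origin on the work surface. World frame = base frame: x ahead of the robot, y to its left, z up, the work surface at z = 0. Lengths are in mm, angles in rad, forces in N, time in s.
With the tool pointing down it reaches from about 250 to 850 mm from the base axis. Payload 12.5 kg.
Tool frame: the origin (TCP) lies between the finger pads; the fingertips stand 25 mm ahead of it and the grasp point (between the pads) lies 6 mm ahead of it (tip_extent is the distance from the TCP to the fingertips, in mm); z points along the fingers, y is the line along which they close (so a half turn about z gives the same grasp; the last joint's range is limited). The gripper opens to 93 mm and grips with 3 to 60 N. Pads are 15 mm wide; open, the fingers measure 128 mm over their backs; the gripper's body (75 mm by 188 mm) begins 65 mm behind the grasp point.
Start: joints at [1.086, 0.351, 1.652, -0, 1.139, -0.085], TCP at [214.047, 506.625, 243.633] pointing down, gripper open.
Joint ranges: [-2.75, 2.75], [-0.79, 2.1], [0.01, 2.65], [-1.57, 4.71], [0.07, 3.14], [-2.87, 2.87]. Speed limits (rad/s): [2.22, 2.22, 2.79, 3.14, 3.14, 3.14].

## Interface

Orientations are given as a 3x3 rotation matrix whose columns are the frame's x, y, z axes.
In Python, from bench import state, camera, job_done, look_for, outline_of, tip_extent gives the robot as it stands. The module is installed in compiled form; this text tells all that it offers.
- The arm moves only by the shell command python3 -m creep 'ROWS' [OPENING] [FORCE]. ROWS is text: rows parted by semicolons, each of 4 numbers parted by spaces: the shift along the world's x, y, z in cm, then the turn about the world's z in rad. In form: dx dy dz yaw; .... A call has 1 to 10 rows; each row is the pose to reach, as a shift and turn from the pose commanded when the call began; what a row does not reach only later rows make up. A row lasts 1/10 s, in which the tool goes at most 50 mm and 8.59 degrees, less where a joint would pass 70% of its speed; a pose out of reach is approached as far as the arm can. A call with a gripper value outside its range is refused whole. OPENING is the opening, from 0 (shut) to 1 (fully open), set as the call begins (- or left out, the last holds). The fingers move at their own pace and stop on an object; FORCE is the grip in N (left out, the last holds). Time passes only in rows, so rows that repeat a pose let the fingers close. It gives the time, the measured TCP pose, the force, the opening and the grip force at its end, in the units of the state.
- state(): the state, without advancing time (a new reading comes with each control period).
- camera(name): name is "side" or "top" or "wrist"; returns a dict with "img" (400x640x3 uint8, blue, green, red), "mtx" (3x3 intrinsics, pixels), "eye" and "orientation" of the camera in the world. Camera axes: x right, y down, z forward; pixel columns grow to the right and rows downward; lengths in mm; the calibration is good to about 2 mm. A picture is of the moment at which its call begins. There is no depth.
- job_done(): hands the job in; it is judged then, once.
Trained networks look in a picture, given as the dict that the camera call returned (one of the last four; its "shot" number tells which), for a name from the list of things; names that differ only in an ending like _2 or _b are one class to them, and where a whole thing is asked for, a point or a joint stands for the part that bears it (a point fixed in the world has none). Each returns a list of dicts, best first, with "confidence" (0 to 1); they miss things now and then, are a little off and sometimes report something else, mostly with a low value. They report only what shows in the picture. A call takes as long as a camera call. They do not tell look-alikes from the thing itself.
- look_for(name, picture): "centre" ([row, column] as shares, 0 to 1, of the picture: columns of its width, rows of its height, amid what is visible of it).
- outline_of(name, picture): "mask" (400x640 bool, what is visible of it) and "centre" ([row, column] as shares, 0 to 1, of the picture: columns of its width, rows of its height, amid what is visible of it).
The state is a dict: "time_s": time; "qpos": joint angles; "dq": joint speeds; "tau": joint torques, N m; "tool_pos": TCP position; "eef_rot": TCP orientation; "wrist_force": force on the tool from outside, world axes, zero at the start; "wrist_torque": the same for the moment, N m; "grip_width": finger opening in mm; "grasp_force": force on a finger pad.
Only numpy, scipy, OpenCV 4.12 (cv2) and the standard library are available. Lean on these libraries where they do the work, as an engineer would, in place of code of your own. Each camera call takes 0.05 s, during which the arm holds its last target. There are 200 camera calls.

## Task

The covered dish is ready to go out: set the red marker on the middle of the dome-shaped dish cover so that it balances there about level, and let go of it. Then ring the call bell: press its red plunger all the way down to its stop and let it spring back up. Leave the marker balanced, and do not shift the dish or disturb the other things on the table.

Things in the scene. Friction and masses are not known exactly. Their poses are not given: they have to be found in the camera images.
- red_marker: the marker to use: a loose solid red plastic disc like a thick draughts piece, 50 mm diameter, 26 mm tall, about 70 g, with a flat underside and a thin white dot on top; stands on the table near the middle of the work area. Origin at the centre of its underside, z up along its axis
- red_marker_center (a point): centre of the red marker's volume, 13 mm above its underside
- green_marker: bystander: the same disc in green (50 mm diameter, 26 mm tall), not to be used; red and green may swap places. Origin at the centre of its underside
- cover: a dish: white plate (210 mm diameter, 12 mm high) with a smooth polished metal dome cover on it (190 mm diameter, no knob), one loose unit of about 1.6 kg, on the left or the right of the work area. Above its upright skirt (up to 42 mm) the dome is a spherical cap of 110 mm radius, its top 96.5 mm above the table. Origin at the centre of the plate's underside, z up
- cover_top (a point): highest point of the dome, at its middle, 96.5 mm above the table
- bell: call bell fixed to the table, on the other side from the dish: black foot 92 mm diameter, brass dome 80 mm diameter up to 47 mm high, above it the plunger. Origin at the centre of the foot's underside, z up
- plunger_head (a point): centre of the upper face of the bell's plunger head, a red flat disc 26 mm diameter and 9 mm thick; the face is 72 mm above the table when up and 62 mm when fully pressed; moves with the plunger
- plunger (a joint): how far the plunger is pressed, m: 0 up, 0.010 at its stop (straight down). Spring return: about 2.4 N to start moving it, 8.4 N at the stop
- sauce: bystander: loose white sauce bottle with red cap, 60 mm diameter, 170 mm tall, beside the work. Origin at the centre of its underside
- cup: bystander: loose open steel cup, 80 mm diameter, 80 mm tall, beside the work. Origin at the centre of its underside
- bowl: bystander: loose white bowl, 120 mm diameter, 50 mm tall, beyond the markers. Origin at the centre of its underside
Mind the look-alikes: they are no part of the job. Of the things that look like the bell, take the one that is nearest to the robot's base at the start.

How it is judged:
By the outcome, as a careful person would: the job done as asked, in the order asked, and still so for the second after the job is handed in, with the robot touching nothing.
It also fails if it takes over 51 s, if anything falls off the work surface, if the arm or the gripper's body presses on something with over 40 N, if the wrist force passes 120 N, or if a joint passes its speed limit or range.

## Working session

There is one attempt and no reset: what is moved stays moved. The work goes in short steps, Python scripts to look and compute and a shell command to move; the robot and the scene stay as the last step left them, time stands still between calls to the robot, and variables do not carry over. Pictures are saved under pics/ and viewed, at most 11 in all, crops included, and the job is handed in when it is done.

```bash
mkdir -p pics
cat > h.py <<'E'
import numpy as np,cv2
from bench import *
def ray(c,u,v,z):
    d=np.array(c["orientation"])@np.linalg.inv(np.array(c["mtx"]))@np.array([u,v,1.])
    e=np.array(c["eye"]); return e+d*(z-e[2])/d[2]
def proj(c,p):
    q=np.array(c["mtx"])@(np.array(c["orientation"]).T@(np.array(p)-np.array(c["eye"]))); return q[:2]/q[2]
E
python3 - <<'E'
from h import *
s=state(); print(s["time_s"],s["tool_pos"],np.round(s["eef_rot"],3).tolist(),s["grip_width"],tip_extent)
for n in ("top","side"):
    c=camera(n); cv2.imwrite(f"pics/{n}0.png",c["img"]); print(n,np.round(c["eye"]),np.round(c["orientation"],2).tolist())
    if n=="top":
        for name,z in (("red_marker",26),("green_marker",26),("cover",50),("bell",20),("plunger_head",72),("sauce",170),("cup",80),("bowl",50)):
            for r in outline_of(name,c)[:3]:
                v,u=r["centre"];v*=400;u*=640
                print(name,round(r["confidence"],2),round(u),round(v),np.round(ray(c,u,v,z)),int(r["mask"].sum()))
E
```

```text
0.0 [213.89077466 506.37359271 243.11881305] [[-0.921, 0.389, -0.001], [0.389, 0.921, -0.001], [0.0, -0.001, -1.0]] 92.94747899982198 25.0
top [ 496.  -15. 1244.] [[0.01, -0.99, 0.12], [-1.0, -0.01, 0.01], [-0.01, -0.12, -0.99]]
red_marker 0.65 311 207 [630.  12.  26.] 245
red_marker 0.15 319 154 [782.  -8.  26.] 1393
green_marker 0.64 312 266 [466.   8.  26.] 250
green_marker 0.47 420 234 [ 559. -291.   26.] 69
cover 0.86 252 243 [527. 173.  50.] 4325
bell 0.66 382 178 [ 715. -188.   20.] 803
bell 0.65 464 171 [ 741. -421.   20.] 802
bell 0.63 413 237 [ 550. -275.   20.] 777
plunger_head 0.47 473 164 [ 750. -428.   72.] 35
plunger_head 0.44 418 238 [ 545. -277.   72.] 80
plunger_head 0.44 386 168 [ 734. -191.   72.] 64
sauce 0.75 480 222 [ 582. -407.  170.] 710
cup 0.6 134 248 [506. 483.  80.] 832
bowl 0.67 321 152 [781. -13.  50.] 1425
side [ 263. -853.  996.] [[0.92, -0.25, 0.28], [-0.38, -0.66, 0.65], [0.02, -0.71, -0.7]]
```

View pics/top0.png

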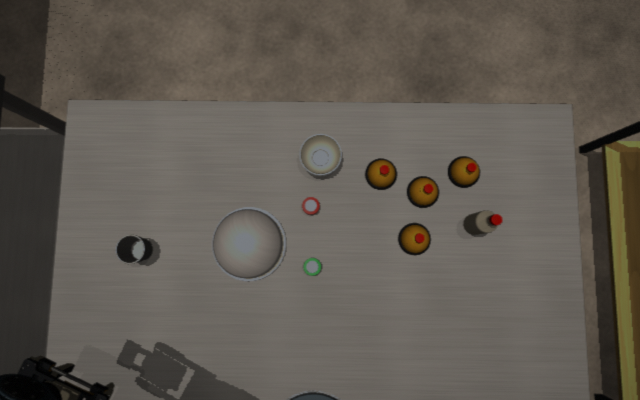

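View pics/side0.png

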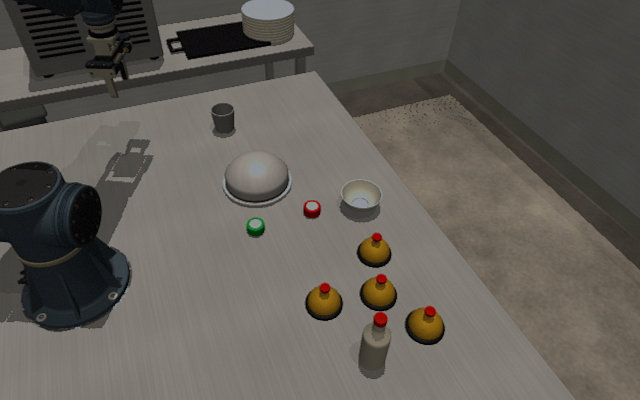

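The job bell is the one at about (550,-275), nearest the base. The top view shows the red marker at pixel (311,207), green at (312,266) and the dish at (250,243). I'll look at the cover from above with the wrist camera first.

```bash
python3 -m creep '31 -33 5 0;31 -33 5 0;31 -33 5 0;31 -33 5 0;31 -33 5 0;31 -33 5 0;31 -33 5 0;31 -33 5 0;31 -33 5 0;31 -33 5 0' 1 && python3 -m creep '0 0 0 0;0 0 0 0;0 0 0 0'
cat > look.py <<'E'
import sys
from h import *
c=camera("wrist"); cv2.imwrite(f"pics/{sys.argv[1]}.png",c["img"])
s=state();print(s["time_s"],np.round(s["tool_pos"],1),np.round(c["eye"]),np.round(c["orientation"],2).tolist())
for name,z in (("red_marker",26),("green_marker",26),("cover",42),("plunger_head",72),("bell",20)):
    for r in outline_of(name,c)[:2]:
        m=r["mask"].astype(np.uint8); k,_=cv2.findContours(m,0,1); k=max(k,key=cv2.contourArea)
        v,u=r["centre"];v*=400;u*=640
        pts=np.array([ray(c,*p[0],z)[:2] for p in cv2.convexHull(k)],np.float32)
        (x,y),R=cv2.minEnclosingCircle(pts)
        print(name,round(r["confidence"],2),round(u),round(v),cv2.boundingRect(k),np.round(ray(c,u,v,z),1),"circ",round(x,1),round(y,1),round(R,1))
E
python3 look.py w0
```

```text
time_s: 1.5
tool_pos: [526.9, 173.1, 294.0]
eef_rot: [[-0.92, 0.393, 0.002], [0.393, 0.92, -0.001], [-0.002, 0.0, -1.0]]
wrist_force: [-0.3, 0.2, 1.1]
grip_width: 93.3
grasp_force: 0.0
time_s: 1.8
tool_pos: [523.2, 177.7, 293.6]
eef_rot: [[-0.922, 0.388, -0.0], [0.388, 0.922, 0.0], [0.0, -0.0, -1.0]]
wrist_force: [0.0, -0.3, 1.2]
grip_width: 92.9
grasp_force: 0.0
1.85 [523.3 177.7 293.6] [461. 204. 436.] [[0.39, 0.89, 0.23], [0.92, -0.38, -0.1], [-0.0, 0.25, -0.97]]
red_marker 0.84 249 275 (234, 265, 33, 16) [618.8  27.7  26. ] circ 621.3 28.3 23.3
green_marker 0.82 189 180 (168, 163, 43, 38) [462.6  15.   26. ] circ 465.2 13.8 28.8
green_marker 0.57 582 56 (520, 8, 117, 83) [512.2 525.9  26. ] circ 509.2 520.9 68.9
cover 0.95 327 165 (252, 91, 155, 155) [513.4 192.9  42. ] circ 523.4 191.6 98.9
```

View pics/w0.png

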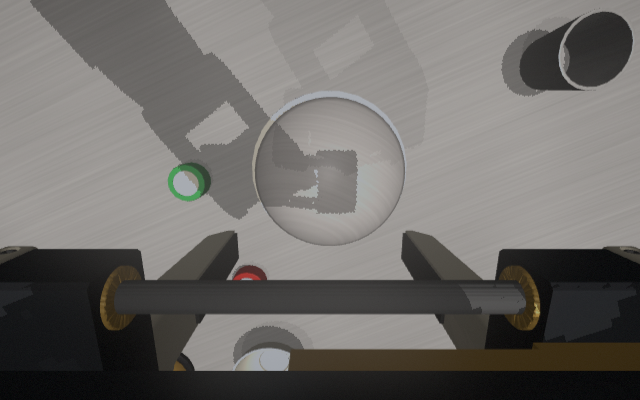

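The wrist view shows the dish near pixel (329,168). Its silhouette combines the plate and the dome, so I'll fit the solid's projected outline to the mask instead, and do the same for the markers and bell.

```bash
cat > fit.py <<'E'
from h import *
from scipy.optimize import minimize
a=np.linspace(0,2*np.pi,72,endpoint=False)
def rings(L): return np.array([[r*np.cos(t),r*np.sin(t),z] for r,z in L for t in a])
cap=[(110*np.sin(t),-13.5+110*np.cos(t)) for t in np.linspace(0,1.04,15)]
S={"cover":rings([(105,0),(105,12),(95,42)]+cap),"red_marker":rings([(25,0),(25,26)]),"green_marker":rings([(25,0),(25,26)]),
"plunger_head":rings([(13,63),(13,72)]),"plate_less":rings([(95,12)])}
def fit(c,name,mask,p0,z0=0):
    m=cv2.GaussianBlur(mask.astype(np.float32),(0,0),.7)
    def cost(p):
        q=np.array([proj(c,P) for P in S[name]+[p[0],p[1],z0]],np.float32)
        h=cv2.convexHull(q); im=np.zeros((400,640),np.uint8)
        cv2.fillConvexPoly(im,np.round(h*16).astype(np.int32),255,cv2.LINE_AA,4)
        return float(((cv2.GaussianBlur(im/255.,(0,0),.7)-m)**2).sum())
    r=minimize(cost,p0,method="Nelder-Mead",options=dict(initial_simplex=np.array(p0)+[[0,0],[12,0],[0,12]],xatol=.1,fatol=.01))
    return r.x,r.fun
def near(c,name,p0,z0=0):
    k=proj(c,S[name].mean(0)+[*p0,z0]); L=outline_of(name,c)
    L=[r for r in L if np.hypot(r["centre"][1]*640-k[0],r["centre"][0]*400-k[1])<40]
    if not L: return None
    x,f=fit(c,name,L[0]["mask"],p0,z0); return np.round(x,1),round(f),int(L[0]["mask"].sum())
E
python3 - <<'E'
from fit import *
for n in ("wrist","top","side"):
    c=camera(n)
    for nm,p in (("cover",[523,180]),("red_marker",[628,14]),("plunger_head",[545,-277])):
        if n=="wrist" and nm!="cover": continue
        print(n,nm,near(c,nm,p))
E
```

```text
wrist cover (array([527.4, 189.9]), 95, 18738)
top cover (array([527. , 185.6]), 2763, 1558)
top red_marker (array([633.2,  15.5]), 34, 219)
top plunger_head (array([ 545.5, -283. ]), 11, 72)
side cover (array([526.8, 194.7]), 110, 2992)
side red_marker (array([634.3,  17.5]), 25, 256)
side plunger_head None
```

```bash
python3 -m creep '11 -16.2 -4 0;11 -16.2 -4 0;11 -16.2 -4 0;11 -16.2 -8 0;11 -16.2 -13 0;11 -16.2 -13 0;11 -16.2 -13 0;11 -16.2 -13 0;11 -16.2 -13 0;11 -16.2 -13 0' |head -2
python3 - <<'E'
from fit import *
for n in ("wrist","top","side"):
    c=camera(n); cv2.imwrite(f"pics/{n}1.png",c["img"])
    for nm,p in (("cover",[527,190]),("red_marker",[633,16]),("plunger_head",[545,-280])):
        if n=="wrist" and nm!="red_marker": continue
        print(n,nm,near(c,nm,p))
s=state();print(s["time_s"],s["tool_pos"])
E
```

```text
time_s: 3.6
tool_pos: [634.6, 15.3, 165.7]
wrist red_marker (array([636. ,  16.5]), 62, 2334)
top cover (array([527.3, 193.7]), 1030, 3325)
top red_marker None
top plunger_head (array([ 546.8, -281.6]), 11, 71)
side cover (array([527. , 196.5]), 62, 3059)
side red_marker (array([633. ,  16.7]), 21, 265)
side plunger_head (array([ 545.4, -279.3]), 15, 91)
4.1 [634.03766969  14.59153722 163.59701594]
```

View pics/wrist1.png

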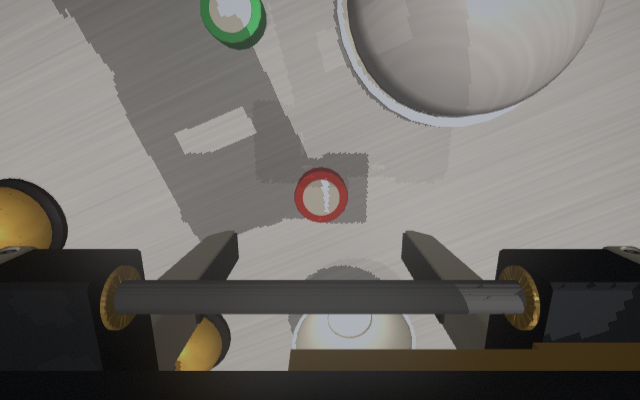

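The wrist view shows the red marker at (321,195), between the finger lines and clear of everything. I'll descend and grip it high, so the tips end up about 3 mm above its underside.

```bash
python3 -m creep '0.1 0.2 -5 0;0.1 0.2 -9 0;0.1 0.2 -12 0;0.1 0.2 -13.5 0;0.1 0.2 -13.5 0;0.1 0.2 -13.5 0;0.1 0.2 -13.5 0' 1|head -4; python3 -m creep '0 0 0 0;0 0 0 0;0 0 0 0;0 0 0 0;0 0 0 0;0 0 0 0;0 0 0 0;0 0 0 0;0 0 0 0;0 0 0 0' 0.4 12
```

```text
time_s: 4.8
tool_pos: [635.6, 16.6, 29.6]
eef_rot: [[-0.921, 0.389, 0.001], [0.389, 0.921, -0.0], [-0.001, 0.0, -1.0]]
wrist_force: [0.3, -0.4, 0.0]
time_s: 5.8
tool_pos: [635.0, 16.6, 28.6]
eef_rot: [[-0.921, 0.389, -0.0], [0.389, 0.921, -0.0], [0.0, -0.0, -1.0]]
wrist_force: [-0.6, -0.2, 0.6]
grip_width: 49.9
grasp_force: 12.0
```

```bash
python3 -m creep '0 0 5 0;0 0 10 0;0 0 14 0;0 0 14 0;0 0 14 0;0 0 14 0;0 0 14 0;0 0 14 0'
python3 - <<'E'
from fit import *
s=state();t=s["tool_pos"];print(t)
for n in ("wrist","top","side"):
    c=camera(n); cv2.imwrite(f"pics/{n}2.png",c["img"])
    for nm,p,z in (("cover",[527,190],0),("red_marker",[635,16.5],t[2]-28.6)):
        print(n,nm,near(c,nm,p,z))
E
```

```text
time_s: 6.6
tool_pos: [634.6, 16.6, 167.4]
eef_rot: [[-0.921, 0.389, -0.002], [0.389, 0.921, 0.0], [0.002, -0.001, -1.0]]
wrist_force: [0.5, 0.7, -1.3]
grip_width: 49.9
grasp_force: 12.0
[634.60818498  16.63047708 167.35102789]
wrist cover None
wrist red_marker (array([635.3,  16.6]), 2001, 6114)
top cover None
top red_marker None
side cover (array([526.7, 196.6]), 96, 3012)
side red_marker (array([633.2,  12.6]), 270, 48)
```

View pics/wrist2.png

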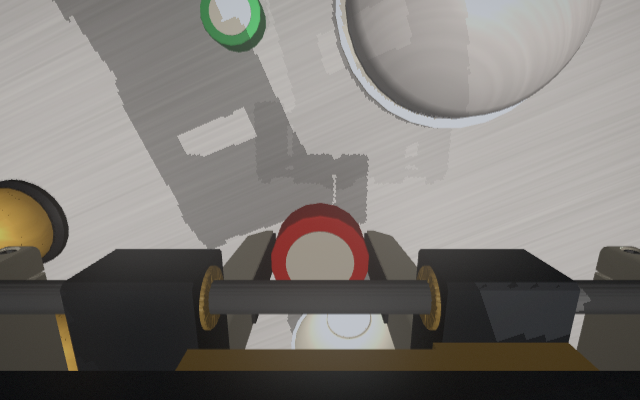

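The marker is held level, with its front edge at about row 204 near column 320. Next I'll raise it and back off so the whole cover shows above the held marker.

```bash
python3 -m creep '0 0 5 0;-1 3 9 0;-3 8 12 0;-5 12 12 0;-5 15 12 0;-5 15 12 0;-5 15 12 0;-5 15 12 0;-5 15 12 0;-5 15 12 0'|head -2
cat > m.py <<'E'
from fit import *
from scipy.optimize import brentq
s=state();t=s["tool_pos"];R=np.array(s["eef_rot"]);print(s["time_s"],t)
c=camera("wrist"); cv2.imwrite("pics/w3.png",c["img"])
im=c["img"].astype(int); red=(im[...,2]>90)&(im[...,1]<70)&(im[...,0]<70)
red[:, :240]=0; red[:,400:]=0; red[280:]=0
# front edge of held marker
rows,cols=np.nonzero(red); top=[(u,rows[cols==u].min()) for u in range(312,330) if (cols==u).any()]
print("red top row",np.median([r for _,r in top]),"cols",cols.min(),cols.max())
def row(dx):
    P=rings([(25,0),(25,26)])+t+R@np.array([dx,0,0])-[0,0,28.6]
    return min(proj(c,p)[1] for p in P)
r0=np.median([r for _,r in top]); f=[row(d) for d in(-5,0,5)];print("pred rows",f,"tool-x offset",np.interp(-r0,-np.array(f),[-5,0,5]))
print("wrist cover",near(c,"cover",[527,191]))
for n in("top","side"):
    k=camera(n);print(n,near(k,"cover",[527,191]))
E
python3 m.py
```

```text
time_s: 8.05
tool_pos: [585.3, 165.7, 288.5]
8.05 [585.26468285 165.74817288 288.51476779]
red top row 205.0 cols 271 368
pred rows [np.float64(208.5483391058954), np.float64(199.98526615044094), np.float64(191.30138133262017)] tool-x offset -2.9281158035473744
wrist cover (array([527.1, 189.9]), 147, 21140)
top (array([524.5, 186.9]), 3034, 1293)
side (array([527.3, 197. ]), 129, 2960)
```

View pics/w3.png

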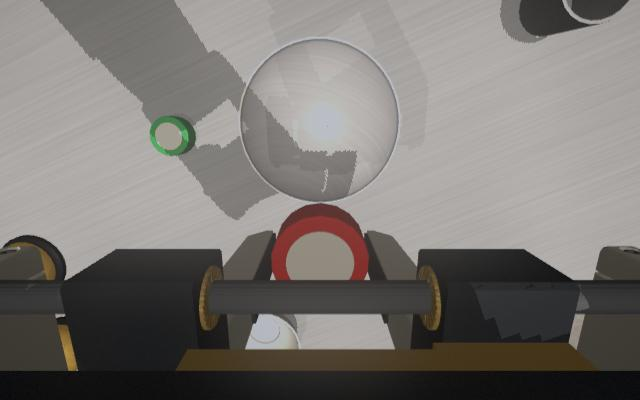

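The held marker's front edge is at row 205, and the cover is centred at about (320,120). The side camera disagrees by 7 mm in y, so I'll check it against the unobstructed first top picture and compare the predicted edges.

Run:
```python
from fit import *
c=camera("top"); im=cv2.imread("pics/top0.png"); g=im.astype(np.float32).sum(2)/3
# bowl/plate vs table: print profiles through the dish centre
print("row243 cols 206-222",g[243,206:222].astype(int),"cols 278-294",g[243,278:294].astype(int))
print("col250 rows 200-216",g[200:216,250].astype(int),"rows 272-288",g[272:288,250].astype(int))
for y in (190,197):
    q=np.array([proj(c,P) for P in S["cover"]+[527,y,0]]);print(y,np.round(q.min(0),1),np.round(q.max(0),1))
k=camera("side")
L=outline_of("cover",k)[0]["mask"]
for y in (190,197):
    q=np.array([proj(k,P) for P in S["cover"]+[527,y,0]]);print("side",y,np.round(q.min(0),1),np.round(q.max(0),1))
vv,uu=np.nonzero(L);print(uu.min(),uu.max(),vv.min(),vv.max())
# red dark rim check
w=cv2.imread("pics/w3.png");print(w[198:212,320].tolist())
```

```text
row243 cols 206-222 [108 107 107 107 108 109 100  81  88  92  96 100 102 104 108 110] cols 278-294 [ 82  75  61  50  62  95 119 109  96 107 110 109 109 109 109 109]
col250 rows 200-216 [105 108 103 104 105 104 108 122 120  78  71  81  85  88  92  95] rows 272-288 [ 93  90  88  83  73  61  85 116 121 108 106 105 104 107 105 104]
190 [210.8 206. ] [285.3 280.6]
197 [208.4 205.9] [282.8 280.5]
side 190 [222.2 149.9] [291.7 207.2]
side 197 [221.6 148.6] [290.9 205.6]
222 292 150 205
[[105, 107, 111], [102, 104, 109], [98, 100, 104], [129, 128, 128], [155, 150, 152], [77, 76, 111], [52, 54, 92], [51, 53, 91], [50, 52, 90], [50, 52, 91], [50, 52, 91], [51, 54, 92], [49, 52, 91], [48, 51, 90]]
```

Top-view edges and the side mask's extent both support y≈189.5, so the side fit was skewed by clipping of the plate. Cover top ≈ (527,190). The marker sits about 1.7 mm off the TCP, so the TCP target is (525.6,190.4).

```bash
python3 -m creep '-3 1.2 -3 0;-6 2.5 -7 0;-6 2.5 -11 0;-6 2.5 -14 0;-6 2.5 -15 0;-6 2.5 -15 0;-6 2.5 -15 0;-6 2.5 -15 0;-6 2.5 -15 0;-6 2.5 -15 0'; python3 -c "
from bench import *
print(state()['tool_pos'],state()['wrist_force'])"
```

```text
time_s: 9.5
tool_pos: [525.4, 191.7, 139.4]
eef_rot: [[-0.921, 0.389, 0.001], [0.389, 0.921, 0.0], [-0.001, 0.001, -1.0]]
wrist_force: [-0.5, -0.6, -1.1]
grip_width: 49.6
grasp_force: 12.0
[525.38035395 191.68748868 139.38729503] [-0.46024675 -0.63382091 -1.13640218]
```

```bash
python3 -m creep '0 -0.1 -0.4 0;0 -0.1 -0.8 0;0 -0.1 -1.1 0;0 -0.1 -1.2 0;0 -0.1 -1.2 0;0 -0.1 -1.2 0;0 -0.1 -1.2 0' | sed -n '1,2p;4p'; python3 m.py | head -4; python3 -m creep '0 0 -0.05 0;0 0 -0.1 0;0 0 -0.1 0;0 0 -0.1 0'| sed -n '1,2p;4p'
```

```text
time_s: 10.2
tool_pos: [525.1, 190.7, 126.7]
wrist_force: [-0.8, 0.0, -0.5]
10.2 [525.11823074 190.65685937 126.74395757]
red top row 204.0 cols 271 368
pred rows [np.float64(208.54128658745245), np.float64(199.9787795826647), np.float64(191.29545305141397)] tool-x offset -2.3481559869596706
wrist cover None
time_s: 10.9
tool_pos: [525.0, 190.6, 125.6]
wrist_force: [0.6, 0.3, -1.5]
```

```bash
python3 -m creep '0 0 -0.03 0;0 0 -0.06 0;0 0 -0.06 0;0 0 -0.06 0'| sed -n '1,2p;4p';python3 -m creep '0 0 -0.03 0;0 0 -0.05 0;0 0 -0.05 0;0 0 -0.05 0'| sed -n '1,2p;4p'; python3 -c "
from h import *
c=camera('side');u,v=proj(c,[527,190,100]);u,v=int(u),int(v)
a=c['img'][v-50:v+50,u-65:u+65];cv2.imwrite('pics/s4.png',cv2.resize(a,None,fx=5,fy=5))"
```

```text
time_s: 11.3
tool_pos: [525.1, 190.6, 125.1]
wrist_force: [-0.5, -1.1, -0.5]
time_s: 11.7
tool_pos: [525.1, 190.6, 124.9]
wrist_force: [-2.8, -0.6, 5.9]
```

View pics/s4.png

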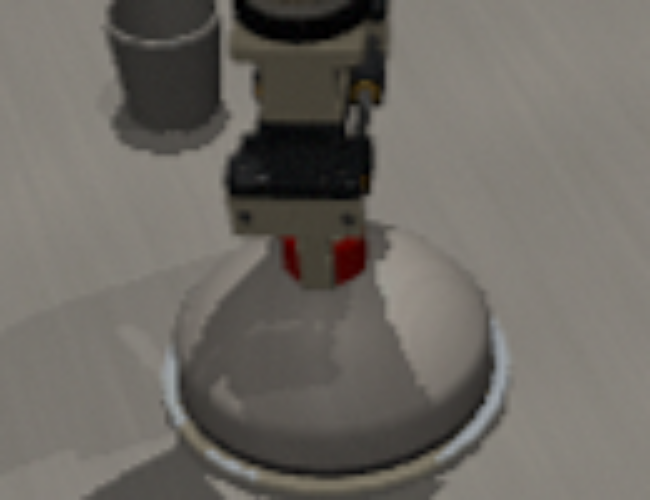

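Contact is felt (5.9 N), and the side view shows the marker on the dome's top. I'll relieve the pressure a little, then open in stages.

```bash
python3 -m creep '0 0 0.04 0;0 0 0.04 0;0 0 0.04 0'| sed -n '1,2p;4,6p';python3 -m creep '0 0 0 0;0 0 0 0' - 3| sed -n '4,6p';python3 -m creep '0 0 0 0;0 0 0 0;0 0 0 0' 0.57| sed -n '4,6p'; python3 -m creep '0 0 0 0;0 0 0 0;0 0 0 0;0 0 0 0;0 0 0 0' 0.75| sed -n '4,6p'
```

```text
time_s: 12.05
tool_pos: [525.1, 190.6, 124.9]
wrist_force: [0.2, -0.3, 1.6]
grip_width: 49.9
grasp_force: 12.0
wrist_force: [-1.0, -0.1, 1.7]
grip_width: 49.9
grasp_force: 3.0
wrist_force: [1.3, -0.1, -0.3]
grip_width: 52.8
grasp_force: 0.0
wrist_force: [0.7, -0.3, 0.7]
grip_width: 69.9
grasp_force: 0.0
```

Next I'll lift slowly straight up, then look.

```bash
python3 -m creep '0 0 1 0;0 0 2.5 0;0 0 5 0;0 0 9 0;0 0 13 0;0 0 17 0;0 0 17 0;0 0 17 0;0 0 17 0;0 0 17 0' 0.9| sed -n '1,2p'
cat > chk.py <<'E'
from fit import *
print(state()["tool_pos"])
S["cap"]=S["cover"]
for n in("wrist","side"):
    c=camera(n);
    print(n,"marker",near(c,"red_marker",[527,190],96.5),"cover",near(c,"cover",[527,190]))
    u,v=map(int,proj(c,[527,190,100])); h,w=(90,130) if n=="wrist" else (45,65)
    cv2.imwrite(f"pics/{n}5.png",cv2.resize(c["img"][max(v-h,0):v+h,u-w:u+w],None,fx=260/w*1.4,fy=260/w*1.4))
E
python3 chk.py
```

```text
time_s: 14.05
tool_pos: [524.6, 190.5, 293.7]
[524.56961895 190.50449092 293.69779975]
wrist marker (array([525.9, 190.8]), 104, 1839) cover (array([527.2, 189.9]), 1796, 16932)
side marker (array([522. , 189.7]), 7, 278) cover (array([527.5, 196.3]), 297, 2799)
```

View pics/wrist5.png

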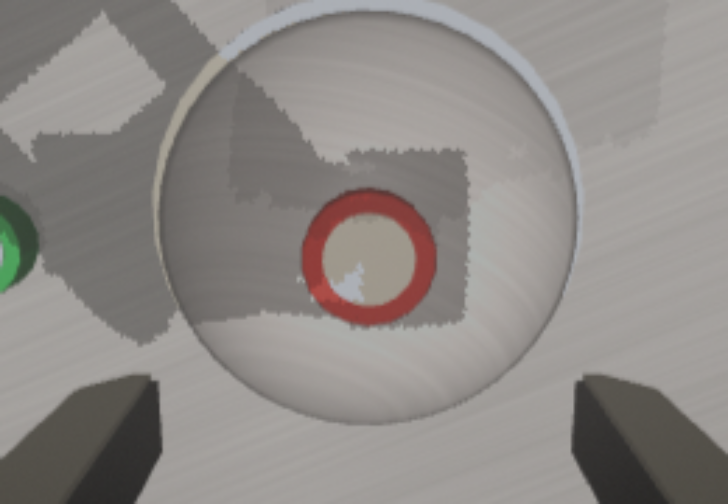

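View pics/side5.png

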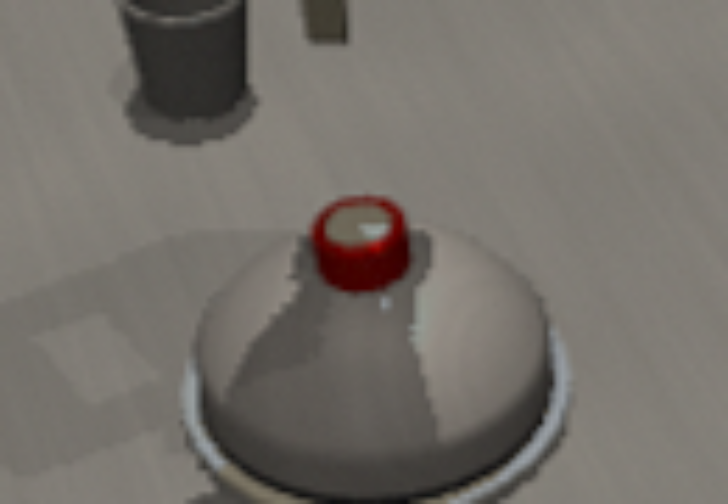

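The marker stands alone on the dome, about level and within about 2 mm of the middle by the wrist fit (3–5 mm by the side camera). Now for the bell, with the fingers shut on the way.

```bash
python3 -m creep '0 -5 0 0;2 -20 0 0;2 -47 0 0;2 -47 0 0;2 -47 0 0;2 -47 0 0;2 -47 0 0;2 -47 0 0;2 -47 0 0;2 -47 0 0' 0 10| sed -n '1,2p'; python3 -m creep '0 0 0 0;0 0 -5 0;0 0 -10 0;0 0 -10 0;0 0 -10 0;0 0 -10 0;0 0 -10 0'
python3 - <<'E'
from fit import *
print(state()["tool_pos"])
for n in ("wrist","top","side"):
    c=camera(n)
    print(n,"plunger",near(c,"plunger_head",[546,-281]))
    if n!="wrist": print("marker",near(c,"red_marker",[526,190],96.5),"cover",near(c,"cover",[527,190]))
    else: cv2.imwrite("pics/w6.png",c["img"])
E
```

```text
time_s: 15.35
tool_pos: [544.5, -283.1, 294.5]
time_s: 16.05
tool_pos: [546.1, -279.6, 197.6]
eef_rot: [[-0.921, 0.389, 0.003], [0.389, 0.921, -0.002], [-0.004, -0.001, -1.0]]
wrist_force: [0.6, -0.2, -0.3]
grip_width: 0.9
grasp_force: 0.0
[ 546.0655143  -279.58699173  197.58859991]
wrist plunger (array([ 546.5, -279.1]), 52, 655)
top plunger None
marker (array([524.6, 189.2]), 7, 334) cover (array([527. , 186.8]), 438, 3884)
side plunger None
marker None cover (array([525.4, 197.3]), 1161, 1926)
```

View pics/w6.png

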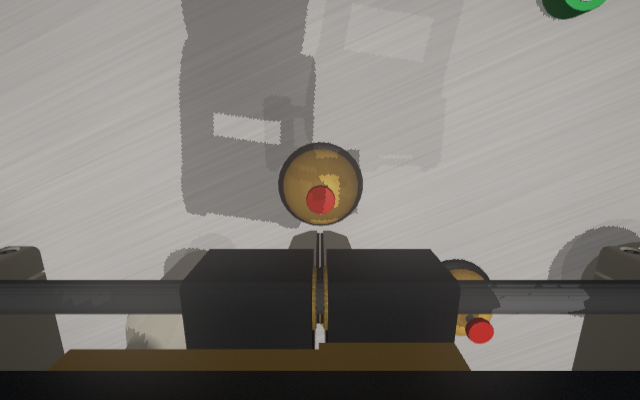

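The plunger head is at (320,200), measured at (546.5,-279.1), so the shut fingers are right above it. I'll press down.

```bash
python3 -m creep '0 0 -4 0;0 0 -8 0;0 0 -9.4 0;0 0 -9.4 0;0 0 -9.4 0;0 0 -9.4 0'|sed -n '1,2p;4p'; python3 -m creep '0 0 -0.4 0;0 0 -0.8 0;0 0 -1.2 0;0 0 -1.4 0;0 0 -1.4 0;0 0 -1.4 0'|sed -n '1,2p;4p'
```

```text
time_s: 17.15
tool_pos: [545.9, -279.9, 102.9]
wrist_force: [0.3, 0.1, 0.4]
time_s: 17.75
tool_pos: [545.8, -279.8, 87.8]
wrist_force: [1.9, -0.7, 7.9]
```

```bash
python3 -m creep '0 0 -0.05 0;0 0 -0.1 0;0 0 -0.1 0;0 0 -0.1 0'|sed -n '1,2p;4p'; python3 -m creep '0 0 -0.05 0;0 0 -0.1 0;0 0 -0.1 0;0 0 -0.1 0'|sed -n '1,2p;4p'
```

```text
time_s: 18.15
tool_pos: [545.8, -279.8, 87.3]
wrist_force: [-1.5, 0.5, 11.7]
time_s: 18.55
tool_pos: [545.9, -279.9, 87.1]
wrist_force: [-2.7, 2.9, 20.3]
```

It's firmly on the stop: 20 N, well over the spring's 8.4 N, with the tips at 62 mm. I'll raise and retreat, then check.

```bash
python3 -m creep '0 0 0.5 0;0 0 1.2 0;0 0 3 0;0 0 7 0;0 0 12 0;0 0 16 0;0 0 18 0;-8 -6 18 0;-16 -10 18 0;-16 -10 18 0'|sed -n '1,2p;4p'; python3 -m creep '0 0 0 0;0 0 0 0;0 0 0 0;0 0 0 0'|sed -n '1,2p;4p'
python3 - <<'E'
from fit import *
S["down"]=S["plunger_head"]
for n in ("top","side"):
    c=camera(n)
    for z in (0,-10):print(n,"plunger",z,near(c,"plunger_head",[546,-279.5],z))
    print("marker",near(c,"red_marker",[526,190],96.5),"cover",near(c,"cover",[527,190]),"green",near(c,"green_marker",[466,12]))
    cv2.imwrite(f"pics/{n}7.png",c["img"])
E
```

```text
time_s: 19.55
tool_pos: [417.0, -360.0, 264.6]
wrist_force: [0.2, -1.1, 0.3]
time_s: 19.95
tool_pos: [419.6, -359.1, 264.7]
wrist_force: [-1.1, -0.5, -0.3]
top plunger 0 (array([ 546.3, -281.4]), 7, 76)
top plunger -10 (array([ 546.5, -283.7]), 7, 76)
marker (array([524.9, 188.2]), 30, 293) cover (array([527., 188.]), 316, 4082) green (array([464.2,   7. ]), 12, 253)
side plunger 0 (array([ 545.1, -279.2]), 18, 87)
side plunger -10 (array([ 549.2, -272.7]), 17, 87)
marker None cover (array([ 673.3, 1757.8]), 79, 96) green None
```

View pics/side7.png

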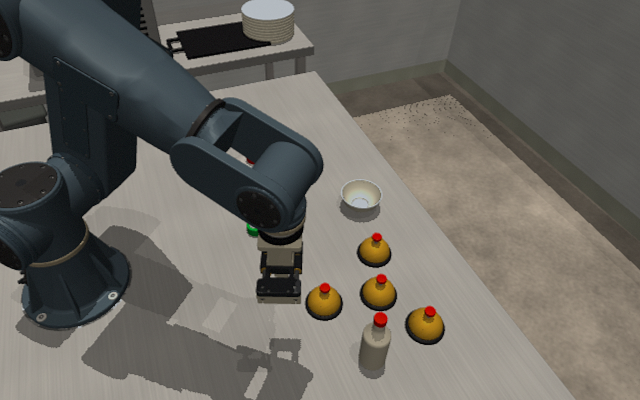

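The side view shows the plunger head up again at (325,288), consistent with its starting pose. The top camera still has the marker about 2 mm from the dome's middle, and the arm touches nothing. I'll hand it in.

```bash
python3 -c "
from bench import *
print(job_done())"
```

```text
the job is handed in; nothing more can be done
None
```

I set the red marker on the dome about 2 mm off its middle and about level, pressed the nearest bell's plunger to its stop and let it spring back, and handed the job in at about 20 s; the judge's verdict was not shown.

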